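# Fit the strip-cutting roller on its axle and lay it on the stand

## Robot

A 6-joint arm with a two-finger parallel gripper is mounted at the origin on the work surface. World frame = base frame: x ahead of the robot, y to its left, z up, the work surface at z = 0. Lengths are in m, angles in rad, forces in N, time in s.
With the tool pointing down it reaches from about 0.275 to 0.85 m from the base axis. Payload 5.2 kg.
Tool frame: the origin (TCP) lies between the finger pads; the fingertips stand manip.tip_reach ahead of it and the grasp point (between the pads) lies 8 mm behind it (manip.tip_reach is the distance from the TCP to the fingertips, in m); z points along the fingers, y is the direction in which the jaws open and shut (so a half turn about z gives the same grasp; the last joint's range is limited). The gripper opens to 85 mm and grips with 20 to 120 N. Pads are 22 mm wide; open, the fingers measure 114 mm over their backs; the gripper's body (76 mm by 85 mm) begins 54 mm behind the grasp point. The pads swing forward as they close: fully open they stand 13 mm farther back than shut.
Start: joints at [-1.362, 0.259, 1.535, -0, 1.348, -0.203], TCP at [0.22, -0.504, 0.242] pointing down, gripper open.
Joint ranges: [-3.14, 3.14], [-0.91, 2.08], [0.19, 2.58], [-1.22, 4.36], [0.22, 2.71], [-3.12, 3.12]. Speed limits (rad/s): [2.57, 2.57, 3.14, 3.14, 3.14, 3.14].

## Interface

Orientations are given as [roll, pitch, yaw] about the fixed x, y, z axes, in that order (R = Rz(yaw) Ry(pitch) Rx(roll)).
In Python, from workcell import manip gives the robot as it stands.
- The arm moves only by the shell command python3 -m inch 'ROWS'. ROWS is JSON, a list of rows, each a list of 3 entries, a list of its own where there are three numbers: the finger opening in m, from 0 to 0.0854, then the shift along the tool's x, y, z in m, then the turn about the tool's z in rad. In form: [[hand, [dx, dy, dz], spin], ...]. A call has 1 to 10 rows; each row shifts and turns the commanded pose from where the row before left it, along the tool's axes as they then stand; what a row does not reach is not made up. A row lasts 1/12 s, in which the tool goes at most 41.7 mm and 7.16 degrees, less where a joint would pass 70% of its speed; a pose out of reach is approached as far as the arm can. A call is refused whole if a number of a shift passes 0.0417 or a number of a turn 0.125, either way. A call with a gripper value outside its range is refused whole. The fingers move at their own pace and stop on an object; the grip force is fixed at half the most. Time passes only in rows, so rows that do not move let the fingers close. It gives the time, the measured TCP pose, the force and the opening at its end, in the units of the state.
- manip.state(): the state, without advancing time (a new reading comes with each control period).
- manip.get_image(name): name is "scene" or "top" or "wrist"; returns a dict with "img" (480x640x3 uint8, red, green, blue), "depth" (480x640 float32, m along the optical axis (not along the pixel's ray), 0 where there is no reading), "fov_y" (degrees; the focal length in pixels is half the picture's height over the tangent of half this angle, whatever the lens; pixels are square), "cx", "cy" (the principal point, pixels), "view" (4x4, takes a point from world to camera coordinates); the wrist camera has in their place "T_tool_cam" (4x4, takes a point from camera to tool coordinates, whose origin is the TCP and whose axes are the flange's). Camera axes: x right, y down, z forward; pixel columns grow to the right and rows downward; lengths in m; the calibration is good to about 2 mm. A picture is of the moment at which its call begins: read the wrist's pose just before it.
- manip.finish_job(): hands the job in, once; it reports no verdict.
The state is a dict: "time_s": time; "q": joint angles; "qd": joint speeds; "joint_efforts": joint torques, N m; "position": TCP position; "ee_rot": TCP orientation; "force": force on the tool from outside, world axes, zero at the start; "wrist_torque": the same for the moment, N m; "gripper_width": finger opening in m.
Only numpy, scipy, OpenCV 4.12 (cv2) and the standard library are available. Lean on these libraries where they do the work, as an engineer would, in place of code of your own. Each camera call takes 0.05 s, during which the arm holds its last target.

## Task

Pick up the handled axle, thread its rod through the bore of the roller that carries four cutting discs, lift that roller out of its saddle on the rod (never gripping the roller with the fingers), and lay the axle across the two V rests of the stand so that the roller hangs on the rod between them. Let go, and leave the plain roller lying where it is.

Things in the scene. Friction and masses are not known exactly. Their poses are not given: they have to be found in the camera images.
- axle: Axle (sizes in mm) lying on the bench, roughly along world +y: steel rod, 14 dia, 20 bead at its tip, dark wooden block handle. Origin: on the rod's axis midway between handle and bead; z up; y along the rod, + to the bead. Handle 80 long (y -155 to -75), 26 wide (x), 30 high, centred on the axis, which is 15 above the bench there. Bead centre y=+87, tip y=+97. About 100 g.
- strip_roller: Roller to fit (sizes in mm): white tube 70 long, 54 outside dia, with four steel discs of 64 dia round it; through bore 44 dia. Origin: centre of the bore, mid-length; y axis = bore axis. About 100 g. Lies with the bore level, 52 above the bench, roughly along world y, in a low fixed wooden saddle (84 x 72, rails 30 high), the nearer or farther of two. Bench clear at its -y end.
- plain_roller: Bystander: smooth white roller with no discs, 64 dia, 70 long, bore 44, in the other, identical saddle. Origin: centre of its bore, y axis along the bore. Leave it where it lies. Sizes in mm.
- stand: Fixed stand (mm): wooden base 70 (x) x 150 (y) x 10, two steel posts 8 thick at y=-58 and +58, each with an open 90 degree V on top: 45 wide mouth, bottom 56 and top 83 above the bench. Origin: centre of the base's underside; y from post to post, roughly world y. A rod in both Vs has its axis at z=66; with the axle's origin above the stand's, handle and bead clear the posts.
Not all that is in view belongs to the job. Of the things like the stand, leave any that is black; of the rest the larger one is meant.

How it is judged:
By the outcome, as a careful person would: the job done as asked, in the order asked, and still so for the second after the job is handed in, with the robot touching nothing.
It also fails if it takes over 56 s, if anything falls off the work surface, if the arm or the gripper's body presses on something with over 40 N, if the wrist force passes 120 N, or if a joint passes its speed limit or range.

## Working session

There is one attempt and no reset: what is moved stays moved. The work goes in short steps, Python scripts to look and compute and a shell command to move; the robot and the scene stay as the last step left them, time stands still between calls to the robot, and variables do not carry over. Pictures are saved under pics/ and viewed, and the job is handed in when it is done.

```bash
ls; mkdir -p pics
cat > h.py <<'E'
import numpy as np, cv2
from workcell import manip
from scipy.spatial.transform import Rotation as R
def cam(name):
    st=manip.state()
    d=manip.get_image(name)
    h=d["img"].shape[0]
    d["f"]=h/2/np.tan(np.radians(d["fov_y"])/2)
    if "view" in d: d["T"]=np.linalg.inv(np.array(d["view"]))
    else:
        T=np.eye(4);T[:3,3]=st["position"];T[:3,:3]=R.from_euler('xyz',st["ee_rot"]).as_matrix()
        d["T"]=T@np.array(d["T_tool_cam"])
    np.savez('last_%s.npz'%name,**{k:np.array(d[k]) for k in("img","depth","f","cx","cy","T")})
    return d
def load(name): return np.load('last_%s.npz'%name)
def px(d,u,v,z=None):
    ray=np.array([(u-d["cx"])/d["f"],(v-d["cy"])/d["f"],1.]);T=d["T"]
    if z is None: s=d["depth"][int(round(v)),int(round(u))]
    else: s=(z-T[2,3])/(T[:3,:3]@ray)[2]
    return T[:3,:3]@(ray*s)+T[:3,3]
def cloud(d):
    h,w=d["depth"].shape;u,v=np.meshgrid(np.arange(w),np.arange(h));s=d["depth"]
    P=np.stack([(u-d["cx"])/d["f"]*s,(v-d["cy"])/d["f"]*s,s],-1)
    P=P@d["T"][:3,:3].T+d["T"][:3,3];P[s==0]=np.nan
    return P
def save(img,n,crop=None,k=1):
    if crop: a,b,c,e=crop;img=img[b:e,a:c]
    img=cv2.resize(img,None,fx=k,fy=k,interpolation=cv2.INTER_CUBIC)
    cv2.imwrite('pics/'+n,cv2.cvtColor(img,cv2.COLOR_RGB2BGR))
E
python3 - <<'E'
from h import *
print(manip.state(), manip.tip_reach)
for n in("scene","top","wrist"):
    d=cam(n);save(d["img"],n+"0.png");print(n,d["f"],d["T"].round(3).tolist())
E
```

```text
pics
{'time_s': 0.0, 'q': array([-1.36179004e+00,  2.59367486e-01,  1.53610314e+00,  6.85213961e-06,
        1.34798428e+00, -2.02799308e-01]), 'qd': array([ 0.00153215, -0.00071496, -0.00102317, -0.00113705,  0.00031662,
       -0.00085178]), 'joint_efforts': array([-8.04082847e-04, -4.46038663e+01, -2.90574002e+01, -4.41192660e-04,
        1.17203261e-02, -1.86404748e-06]), 'position': array([ 0.22006136, -0.50349918,  0.24145344]), 'ee_rot': array([-3.13976992e+00, -3.81621313e-04,  4.11803729e-01]), 'force': array([ 0.14679229, -0.1839645 , -0.33728415]), 'wrist_torque': array([ 0.02181665, -0.02612216,  0.01683897]), 'gripper_width': 0.08530538727315468} 0.011
scene 521.9121348808999 [[-0.049, 0.86, -0.508, 1.165], [0.999, 0.043, -0.023, -0.012], [0.002, -0.508, -0.861, 1.054], [0.0, 0.0, 0.0, 1.0]]
top 624.4010144535515 [[0.019, -0.993, 0.121, 0.436], [-1.0, -0.021, -0.011, -0.008], [0.014, -0.12, -0.993, 1.351], [0.0, 0.0, 0.0, 1.0]]
wrist 372.13768086396755 [[0.4, -0.88, -0.254, 0.285], [-0.916, -0.385, -0.109, -0.476], [-0.002, 0.277, -0.961, 0.372], [0.0, 0.0, 0.0, 1.0]]
```

View pics/top0.png

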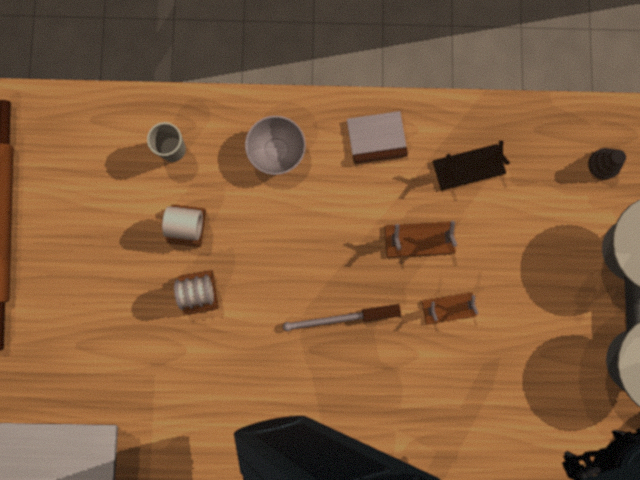

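View pics/scene0.png

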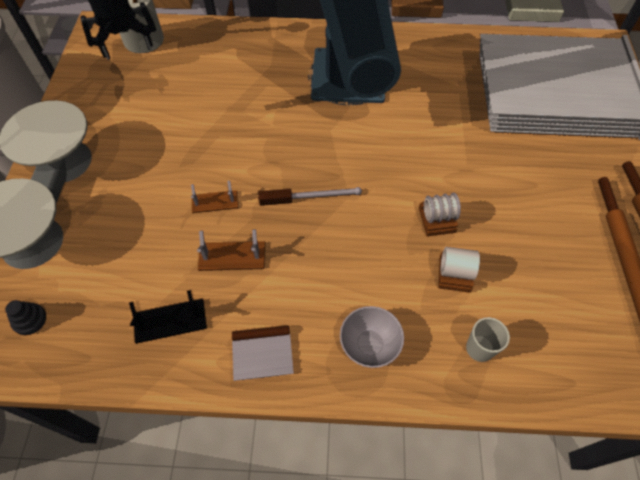

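Top view: axle with bead at about (287,327) and handle end at (400,312). The disc roller is at (195,292), the plain roller at (183,225), the larger brown stand at (420,240), the small decoy at (448,308) and the black one at (470,167). Next I measure positions.

Run:
```python
from h import *
d=load('top')
save(d["img"],"t_axle.png",(270,200,490,340),3.6)
save(d["img"],"t_rol.png",(140,190,240,330),4)
for n in ('top','scene'):
    d=load(n);P=cloud(d);z=P[...,2]
    print(n,'bench z',np.nanmedian(z))
```

```text
top bench z -0.00030707761152992674
scene bench z 0.0009338581307677396
```

Run:
```python
from h import *
d=load('scene')
save(d["img"],"s_axle.png",(180,160,400,290),3.6)
save(d["img"],"s_rol.png",(400,180,500,300),5)
```

```text
(no output)
```

View pics/t_axle.png

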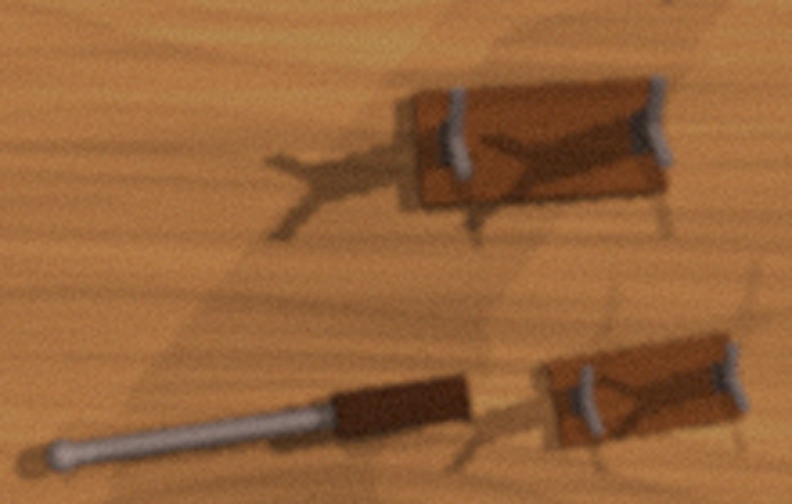

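View pics/t_rol.png

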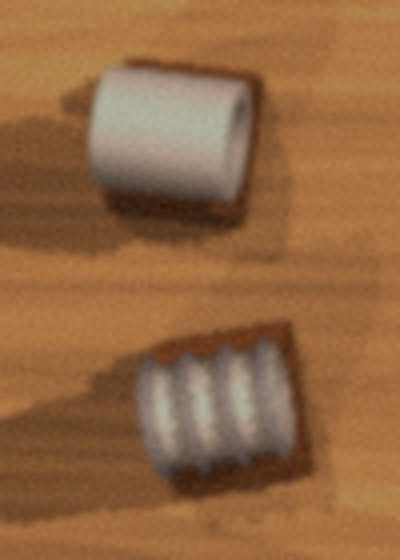

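View pics/s_axle.png

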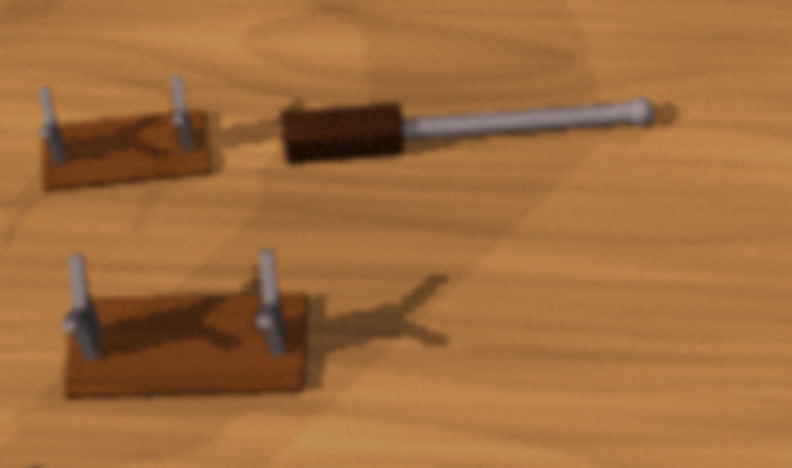

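View pics/s_rol.png

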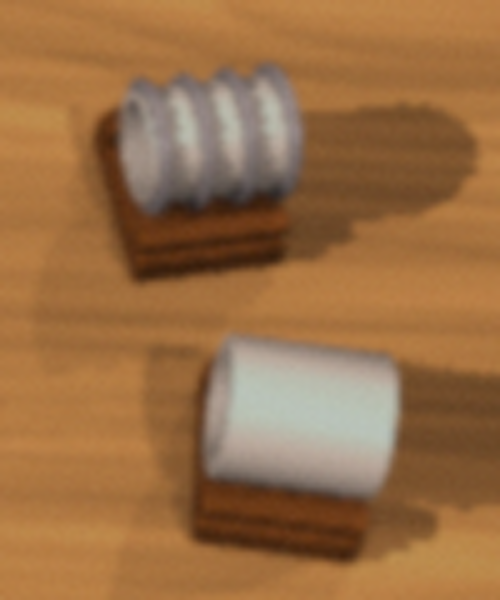

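Run:
```python
from h import *
t=load('top');s=load('scene')
def T(x,y,z): return px(t,270+x/3.6,200+y/3.6,z)
def S(x,y,z): return px(s,180+x/3.6,160+y/3.6,z)
def rep(n,c):
    c=np.array(c);print(n,'centre',c.mean(0).round(4),'edges',[round(float(np.linalg.norm(c[i]-c[(i+1)%len(c)])),4) for i in range(len(c))])
    return c
c=rep('handle top',[T(332,397,.03),T(467,376,.03),T(470,418,.03),T(337,437,.03)])
b=T(62,454,.015);v=b-c.mean(0);print('bead T',b.round(4),'yaw',np.arctan2(v[1],v[0]).round(4),np.hypot(*v[:2]),'expect .202')
c=rep('handle S',[S(282,112,.03),S(398,104,.03),S(402,150,.03),S(287,162,.0)])
b=S(642,111,.015);print('bead S',b.round(4))
c=rep('stand T',[T(417,92,.01),T(662,76,.01),T(667,190,.01),T(424,207,.01)])
a=(c[0]+c[3]-c[1]-c[2]);print('yaw',np.arctan2(a[1],a[0]))
c=rep('stand S',[S(68,390,.01),S(302,385,.01),S(308,294,.01),S(78,298,.01)])
a=(c[1]+c[2]-c[0]-c[3]);print('yaw',np.arctan2(a[1],a[0]))
for n,d in(('top',t),('scene',s)):
    P=cloud(d).reshape(-1,3)
    for nm,lo,hi in (('strip',(.2,.2),(.36,.45)),('plain',(.38,.2),(.52,.45)),('axle',(.2,-.2),(.36,.12)),('stand',(.38,-.2),(.5,.0))):
        m=(P[:,:2]>lo).all(1)&(P[:,:2]<hi).all(1)
        for zl in (.012,.024,.04,.07):
            Q=P[m&(P[:,2]>zl)]
            if len(Q)<8: continue
            print(n,nm,zl,len(Q),'min',Q.min(0).round(3),'max',Q.max(0).round(3),'mean',Q.mean(0).round(3))
```

```text
handle top centre [ 0.4421 -0.1654  0.03  ] edges [0.0802, 0.0244, 0.0787, 0.0233]
bead T [0.4108 0.0326 0.015 ] yaw 1.7274 0.20051147078395148 expect .202
handle S centre [ 0.4482 -0.1653  0.0225] edges [0.0775, 0.0375, 0.0858, 0.036]
bead S [0.4154 0.0352 0.015 ]
stand T centre [ 0.6028 -0.2519  0.01  ] edges [0.1489, 0.0693, 0.1468, 0.0697]
yaw 1.6594905423595374
stand S centre [ 0.6049 -0.2479  0.01  ] edges [0.1457, 0.0657, 0.1473, 0.0662]
yaw 1.6430799694664349
top strip 0.012 419 min [0.2  0.36 0.05] max [0.217 0.45  0.101] mean [0.208 0.404 0.094]
top strip 0.024 419 min [0.2  0.36 0.05] max [0.217 0.45  0.101] mean [0.208 0.404 0.094]
top strip 0.04 419 min [0.2  0.36 0.05] max [0.217 0.45  0.101] mean [0.208 0.404 0.094]
top strip 0.07 415 min [0.2   0.36  0.087] max [0.217 0.45  0.101] mean [0.208 0.405 0.094]
top plain 0.012 1178 min [0.434 0.2   0.014] max [0.519 0.268 0.092] mean [0.477 0.231 0.061]
top plain 0.024 1113 min [0.436 0.2   0.024] max [0.519 0.267 0.092] mean [0.478 0.231 0.064]
top plain 0.04 853 min [0.442 0.2   0.041] max [0.515 0.263 0.092] mean [0.477 
[... 1353 characters left out ...]
1 0.072]
scene plain 0.07 458 min [0.448 0.2   0.07 ] max [0.512 0.263 0.091] mean [0.484 0.231 0.078]
scene axle 0.012 5827 min [ 0.226 -0.062  0.157] max [0.271 0.117 0.428] mean [0.25  0.028 0.308]
scene axle 0.024 5827 min [ 0.226 -0.062  0.157] max [0.271 0.117 0.428] mean [0.25  0.028 0.308]
scene axle 0.04 5827 min [ 0.226 -0.062  0.157] max [0.271 0.117 0.428] mean [0.25  0.028 0.308]
scene axle 0.07 5827 min [ 0.226 -0.062  0.157] max [0.271 0.117 0.428] mean [0.25  0.028 0.308]
scene stand 0.012 700 min [ 0.414 -0.2    0.012] max [ 0.465 -0.     0.039] mean [ 0.442 -0.124  0.025]
scene stand 0.024 339 min [ 0.425 -0.2    0.024] max [ 0.465 -0.079  0.039] mean [ 0.447 -0.162  0.031]
```

```bash
cat > fit.py <<'E'
from h import *
from scipy.optimize import least_squares
def rol(d,c0,zl=.056,r=.032):
    P=cloud(d).reshape(-1,3)
    m=(np.abs(P[:,0]-c0[0])<.045)&(np.abs(P[:,1]-c0[1])<.055)&(P[:,2]>zl)
    Q=P[m]
    def f(p):
        x,y0,z,yw=p; n=np.array([-np.sin(yw),np.cos(yw)])
        e=np.hypot((Q[:,:2]-[x,c0[1]])@np.array([np.sin(yw),-np.cos(yw)]),Q[:,2]-z)-r
        return e
    q=least_squares(f,[c0[0],0,.052,1.6],loss='soft_l1',f_scale=.002).x
    a=np.array([np.cos(q[3]),np.sin(q[3])]); l=(Q[:,:2]-[q[0],c0[1]])@a
    lo,hi=np.percentile(l,[1,99]);mid=np.array([q[0],c0[1]])+a*(lo+hi)/2
    return mid.round(4),'z',q[2].round(4),'yaw',q[3].round(4),'len',(hi-lo).round(4),len(Q)
E
python3 - <<'E'
from fit import *
for n in('top','scene'):
    d=load(n)
    print(n,'strip',rol(d,(.478,.235),r=.030))
    print(n,'plain',rol(d,(.62,.255)))
    P=cloud(d).reshape(-1,3)
    m=(np.abs(P[:,0]-.603)<.05)&(np.abs(P[:,1]+.25)<.1)
    Q=P[m&(P[:,2]>.06)];print(len(Q),Q.min(0),Q.max(0))
    for s in(-1,1):
        q=Q[(Q[:,1]+.25)*s>0];print(len(q),np.median(q,0),q.min(0),q.max(0))
E
```

```text
top strip (array([0.479 , 0.2267]), 'z', np.float64(0.0504), 'yaw', np.float64(1.7601), 'len', np.float64(0.0678), 940)
top plain (array([0.6219, 0.2565]), 'z', np.float64(0.0523), 'yaw', np.float64(1.4709), 'len', np.float64(0.069), 1034)
199 [ 0.57336099 -0.31326321  0.06005182] [ 0.63631945 -0.18496277  0.0821195 ]
96 [ 0.61504106 -0.30619566  0.07061983] [ 0.5838747  -0.31326321  0.06014887] [ 0.63631945 -0.3004473   0.0821195 ]
103 [ 0.60350846 -0.19076345  0.07043756] [ 0.57336099 -0.19758639  0.06005182] [ 0.62541972 -0.18496277  0.08134166]
scene strip (array([0.4792, 0.2254]), 'z', np.float64(0.0514), 'yaw', np.float64(1.7664), 'len', np.float64(0.0668), 696)
scene plain (array([0.6225, 0.2553]), 'z', np.float64(0.0529), 'yaw', np.float64(1.4773), 'len', np.float64(0.0686), 915)
156 [ 0.57335385 -0.31339036  0.06034954] [ 0.63587825 -0.18648908  0.08152892]
82 [ 0.60027006 -0.30719373  0.07158486] [ 0.58134813 -0.31339036  0.06034954] [ 0.63587825 -0.30176439  0.08111794]
74 [ 0.59110479 -0.19199156  0.07125626] [ 0.57335385 -0.19696881  0.06035752] [ 0.62614592 -0.18648908  0.08152892]
```

```bash
cat > plan.py <<'E'
from h import *
def plan(x,y,z,yaw,n=10,first=True):
    "print offset to a target in tool axes, and per-row shifts for n rows with turn spread"
    st=manip.state();p=np.array(st["position"]);Rm=R.from_euler('xyz',st["ee_rot"]).as_matrix()
    y0=np.arctan2(Rm[1,0],Rm[0,0]);d=np.array([x,y,z])-p
    dy=(yaw-y0+np.pi)%(2*np.pi)-np.pi
    print('at',p.round(4),'yaw',round(y0,4),'world d',d.round(4),'dyaw',round(dy,4),'tool d',(Rm.T@d).round(4))
    sp=-dy/n;Q=Rm
    for i in range(n):
        print(((Q.T@d)/n).round(4).tolist(),round(sp,4))
        Q=Q@R.from_euler('z',sp).as_matrix()
E
python3 -c "
from plan import *
plan(.4435,-.165,.16,1.727,12)"
```

```text
at [ 0.2201 -0.5036  0.2417] yaw 0.4118 world d [ 0.2234  0.3386 -0.0817] dyaw 1.3152 tool d [ 0.3403 -0.2208  0.0821]
[0.0284, -0.0184, 0.0068] -0.1096
[0.0302, -0.0152, 0.0068] -0.1096
[0.0317, -0.0118, 0.0068] -0.1096
[0.0328, -0.0083, 0.0068] -0.1096
[0.0335, -0.0046, 0.0068] -0.1096
[0.0338, -0.0009, 0.0068] -0.1096
[0.0337, 0.0028, 0.0068] -0.1096
[0.0332, 0.0064, 0.0068] -0.1096
[0.0323, 0.01, 0.0068] -0.1096
[0.031, 0.0135, 0.0068] -0.1096
[0.0293, 0.0168, 0.0068] -0.1096
[0.0273, 0.0199, 0.0068] -0.1096
```

```bash
python3 -m inch '[[0.085,[0.028,-0.018,0.007],-0.11],[0.085,[0.030,-0.015,0.007],-0.11],[0.085,[0.032,-0.012,0.007],-0.11],[0.085,[0.033,-0.008,0.007],-0.11],[0.085,[0.0335,-0.0046,0.007],-0.11],[0.085,[0.034,-0.001,0.007],-0.11],[0.085,[0.034,0.003,0.007],-0.11],[0.085,[0.033,0.0064,0.007],-0.11],[0.085,[0.032,0.010,0.007],-0.11]]'
python3 -c "
from plan import *
plan(.4435,-.165,.16,1.727,5)"
```

```text
time_s: 0.9
position: [0.3883, -0.2487, 0.1789]
ee_rot: [-3.142, -0.0, 1.407]
force: [0.8, -0.5, -0.0]
gripper_width: 0.0851
at [ 0.3883 -0.2487  0.1789] yaw 1.407 world d [ 0.0552  0.0837 -0.0189] dyaw 0.32 tool d [0.0916 0.0408 0.0189]
[0.0183, 0.0082, 0.0038] -0.064
[0.0178, 0.0093, 0.0038] -0.064
[0.0171, 0.0104, 0.0038] -0.064
[0.0164, 0.0115, 0.0038] -0.064
[0.0157, 0.0125, 0.0038] -0.064
```

```bash
python3 -m inch '[[0.085,[0.018,0.008,0.004],-0.064],[0.085,[0.018,0.009,0.004],-0.064],[0.085,[0.017,0.010,0.004],-0.064],[0.085,[0.016,0.0115,0.004],-0.064],[0.085,[0.016,0.0125,0.004],-0.064],[0.085,[0,0,0],0],[0.085,[0,0,0],0]]'
python3 -c "
from plan import *
d=cam('wrist');save(d['img'],'w1.png')
plan(.4435,-.165,.16,1.727,1)"
```

```text
time_s: 1.48
position: [0.4424, -0.1663, 0.1589]
ee_rot: [-3.141, -0.001, 1.723]
force: [0.2, -1.0, -0.6]
gripper_width: 0.0846
at [ 0.4423 -0.167   0.1591] yaw 1.722 world d [0.0012 0.002  0.0009] dyaw 0.005 tool d [ 0.0018  0.0015 -0.0009]
[0.0018, 0.0015, -0.0009] -0.005
```

View pics/w1.png

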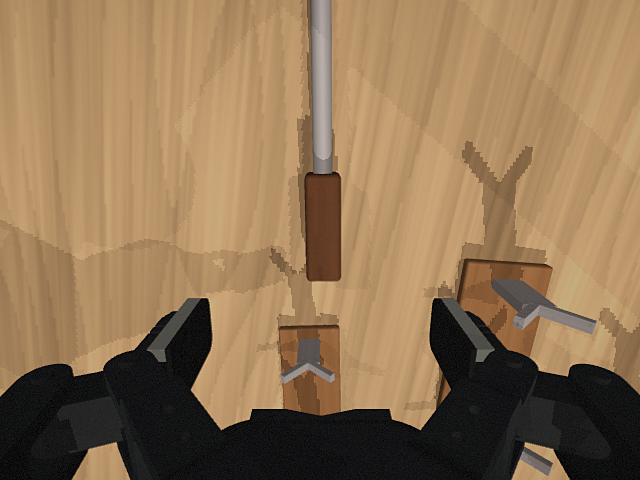

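The wrist view shows the handle at about x 306–341, y 173–280, with the rod running up the picture and nearly parallel to the tool axis. The small decoy stand is below it.

Run:
```python
from plan import *
d=load('wrist')
c=np.array([px(d,u,v,.03) for u,v in((306,173),(340,173),(341,279),(306,279))])
print(c.round(4),c.mean(0).round(4))
a=px(d,317.5,5,.022);b=px(d,322.5,165,.022);v=a-b;print('rod yaw',np.arctan2(v[1],v[0]),a,b)
P=cloud(d);print(P[225,323],P[100,321])
v=c[0]+c[1]-c[2]-c[3];print('h yaw',np.arctan2(v[1],v[0]))
m=c.mean(0);plan(m[0],m[1],.014,1.722,5)
```

```text
[[ 0.4271 -0.1268  0.03  ]
 [ 0.4503 -0.1232  0.03  ]
 [ 0.4642 -0.2009  0.03  ]
 [ 0.4382 -0.2049  0.03  ]] [ 0.445  -0.1639  0.03  ]
rod yaw 1.7566784087873213 [ 0.419162   -0.02191493  0.022     ] [ 0.43767388 -0.12035462  0.022     ]
[ 0.44442209 -0.16168222  0.02990425] [ 0.42999389 -0.07754136  0.02045897]
h yaw 1.730108231371433
at [ 0.4423 -0.167   0.1591] yaw 1.722 world d [ 0.0027  0.0031 -0.1451] dyaw 0.0 tool d [0.0026 0.0032 0.1451]
[0.0005, 0.0006, 0.029] -0.0
[0.0005, 0.0006, 0.029] -0.0
[0.0005, 0.0006, 0.029] -0.0
[0.0005, 0.0006, 0.029] -0.0
[0.0005, 0.0006, 0.029] -0.0
```

```bash
python3 -m inch '[[0.085,[0.0005,0.0006,0.030],-0.02],[0.085,[0.0005,0.0006,0.030],0],[0.085,[0.0005,0.0006,0.030],0],[0.085,[0.0005,0.0006,0.025],0],[0.085,[0.0005,0.0006,0.018],0],[0.085,[0,0,0.010],0],[0.085,[0,0,0],0]]'
```

```text
time_s: 2.12
position: [0.4435, -0.1643, 0.0146]
ee_rot: [-3.139, -0.003, 1.74]
force: [-0.2, -0.5, 0.1]
gripper_width: 0.0847
```

```bash
python3 -m inch '[[0.06,[0,0,0],0],[0.04,[0,0,0],0],[0.02,[0,0,0],0],[0.015,[0,0,0],0],[0.015,[0,0,0],0],[0.015,[0,0,0],0],[0.015,[0,0,0],0],[0.015,[0,0,0],0]]'
```

```text
time_s: 2.78
position: [0.4456, -0.1645, 0.0173]
ee_rot: [3.14, 0.001, 1.742]
force: [-0.0, -1.0, 6.6]
gripper_width: 0.025
```

```bash
python3 -m inch '[[0.015,[0,0,-0.01],0],[0.015,[0,0,-0.02],0],[0.015,[0,0,-0.02],0],[0.015,[0,0,0],0],[0.015,[0,0,0],0]]'
python3 - <<'E'
from plan import *
print(manip.state()["gripper_width"])
d=cam('wrist');save(d['img'],'w2.png')
d=cam('scene');save(d['img'],'s2.png',(180,140,500,320),2.4)
E
```

```text
time_s: 3.2
position: [0.4458, -0.1646, 0.0676]
ee_rot: [3.139, 0.002, 1.742]
force: [0.6, 0.1, -1.1]
gripper_width: 0.0249
0.02492515904774013
```

View pics/w2.png

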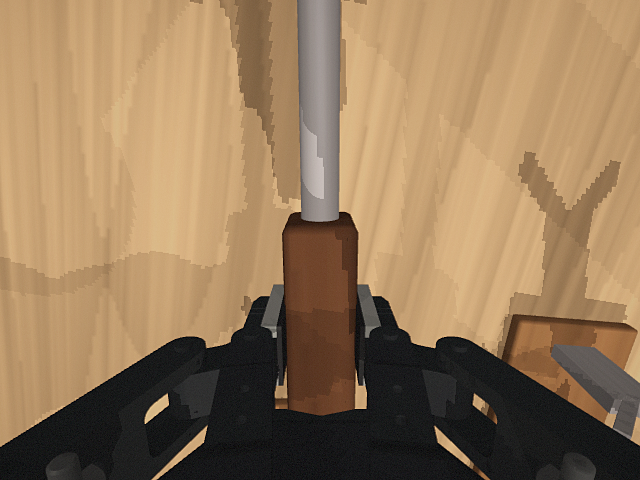

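View pics/s2.png

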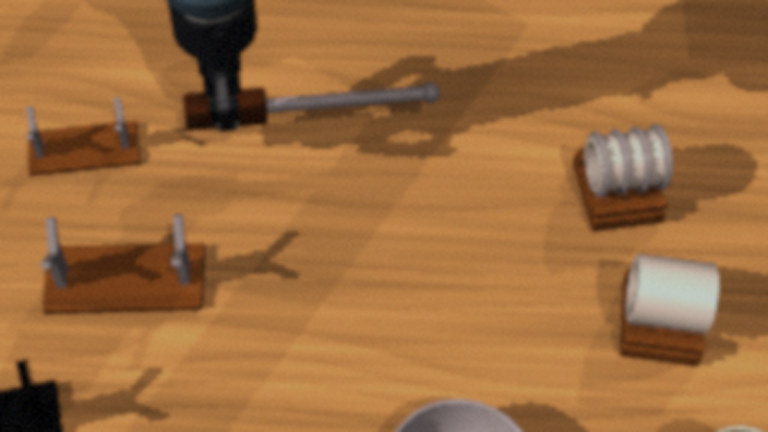

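The axle is held at mid-handle and the roller is untouched. Now I measure the rod's line relative to the tool.

```bash
cat > rod.py <<'E'
from plan import *
def rodfit(d,lo=.05,hi=.2,seedz=None):
    st=manip.state();p=np.array(st["position"]);Rm=R.from_euler('xyz',st["ee_rot"]).as_matrix()
    P=cloud(d).reshape(-1,3);L=(P-p)@Rm   # tool coords
    m=(L[:,0]>lo)&(L[:,0]<hi)&(np.abs(L[:,1])<.02)&(L[:,2]>-.03)&(L[:,2]<.03)
    L=L[m];return L
E
python3 - <<'E'
from rod import *
for n in('wrist','scene'):
    d=load(n);L=rodfit(d,.045,.24)
    print(n,len(L),L.min(0).round(4),L.max(0).round(4))
    for a in np.arange(.045,.24,.02):
        q=L[(L[:,0]>=a)&(L[:,0]<a+.02)]
        if len(q)>5: print(round(a+.01,3),len(q),'y mid',((np.percentile(q[:,1],3)+np.percentile(q[:,1],97))/2).round(4),'ztop',np.percentile(q[:,2],5).round(4))
E
```

```text
wrist 8204 [ 0.045  -0.0057 -0.0066] [0.109  0.0087 0.0054]
0.055 2300 y mid 0.0016 ztop -0.0053
0.075 2590 y mid 0.0015 ztop -0.0047
0.095 2904 y mid 0.0013 ztop -0.004
0.115 410 y mid 0.0012 ztop -0.0036
scene 425 [ 0.0456 -0.0099 -0.009 ] [0.2104 0.0111 0.0115]
0.055 51 y mid 0.0019 ztop -0.0068
0.075 51 y mid 0.0018 ztop -0.0069
0.095 52 y mid 0.0022 ztop -0.0061
0.115 50 y mid 0.0011 ztop -0.007
0.135 48 y mid 0.0018 ztop -0.0058
0.155 52 y mid 0.0024 ztop -0.0041
0.175 49 y mid 0.0015 ztop -0.0042
0.195 60 y mid 0.0021 ztop -0.004
0.215 12 y mid -0.0006 ztop -0.0042
```

```bash
python3 -c "
from plan import *
plan(.528,-.036,.057,1.763,6)"
```

```text
at [ 0.4446 -0.1638  0.066 ] yaw 1.7419 world d [ 0.0834  0.1278 -0.009 ] dyaw 0.0211 tool d [0.1118 0.104  0.009 ]
[0.0186, 0.0173, 0.0015] -0.0035
[0.0186, 0.0174, 0.0015] -0.0035
[0.0185, 0.0175, 0.0015] -0.0035
[0.0184, 0.0175, 0.0015] -0.0035
[0.0184, 0.0176, 0.0015] -0.0035
[0.0183, 0.0177, 0.0015] -0.0035
```

```bash
python3 -m inch '[[0.015,[0.010,0.010,0.0015],-0.0035],[0.015,[0.0186,0.0174,0.0015],-0.0035],[0.015,[0.0186,0.0174,0.0015],-0.0035],[0.015,[0.0184,0.0175,0.0015],-0.0035],[0.015,[0.0184,0.0175,0.0015],-0.0035],[0.015,[0.0184,0.0175,0.0015],-0.0035],[0.015,[0.008,0.007,0],0],[0.015,[0,0,0],0],[0.015,[0,0,0],0]]'
python3 - <<'E'
from rod import *
plan(.528,-.036,.057,1.763,1)
d=cam('wrist');save(d['img'],'w3.png')
d=cam('scene');save(d['img'],'s3.png',(300,160,500,300),4)
L=rodfit(d,.045,.24)
for a in np.arange(.045,.24,.02):
        q=L[(L[:,0]>=a)&(L[:,0]<a+.02)]
        if len(q)>5: print(round(a+.01,3),len(q),'y mid',((np.percentile(q[:,1],3)+np.percentile(q[:,1],97))/2).round(4),'ztop',np.percentile(q[:,2],5).round(4))
E
```

```text
time_s: 4.05
position: [0.5268, -0.0365, 0.0564]
ee_rot: [-3.139, -0.001, 1.765]
force: [0.3, -0.7, -1.9]
gripper_width: 0.0249
at [ 0.5268 -0.0365  0.0564] yaw 1.7645 world d [0.0012 0.0005 0.0006] dyaw -0.0015 tool d [ 0.0002  0.0013 -0.0006]
[0.0002, 0.0013, -0.0006] 0.0015
0.055 54 y mid 0.0018 ztop -0.0074
0.075 53 y mid 0.0018 ztop -0.0064
0.095 53 y mid 0.0023 ztop -0.0056
0.115 53 y mid 0.0013 ztop -0.0039
0.135 51 y mid 0.0008 ztop -0.0046
0.155 53 y mid 0.0014 ztop -0.0047
0.175 51 y mid 0.0008 ztop -0.0035
0.195 62 y mid 0.0014 ztop -0.0032
0.215 13 y mid 0.0027 ztop -0.0032
0.235 112 y mid -0.0002 ztop -0.0278
```

View pics/w3.png

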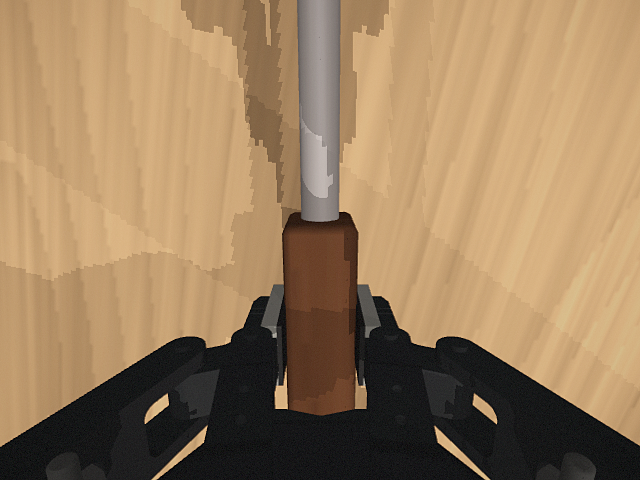

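View pics/s3.png

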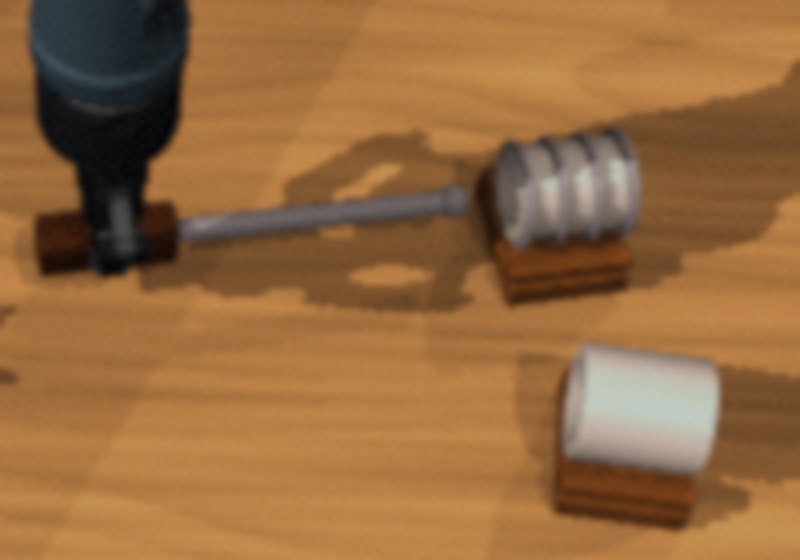

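The scene crop shows the bead at (452,200), in line with the bore mouth at (515,195). I insert the first 70 mm slowly.

```bash
python3 -m inch '[[0.015,[0.007,0.001,0],0],[0.015,[0.009,0,0],0],[0.015,[0.009,0,0],0],[0.015,[0.009,0,0],0],[0.015,[0.009,0,0],0],[0.015,[0.009,0,0],0],[0.015,[0.009,0,0],0],[0.015,[0.009,0,0],0],[0.015,[0,0,0],0],[0.015,[0,0,0],0]]'
python3 - <<'E'
from rod import *
d=cam('scene');save(d['img'],'s4.png',(300,160,500,300),4)
d=cam('top');save(d['img'],'t4.png',(140,190,340,340),4)
E
```

```text
time_s: 4.98
position: [0.5152, 0.0328, 0.0573]
ee_rot: [-3.142, 0.0, 1.764]
force: [0.8, -0.5, -0.7]
gripper_width: 0.0248
```

View pics/s4.png

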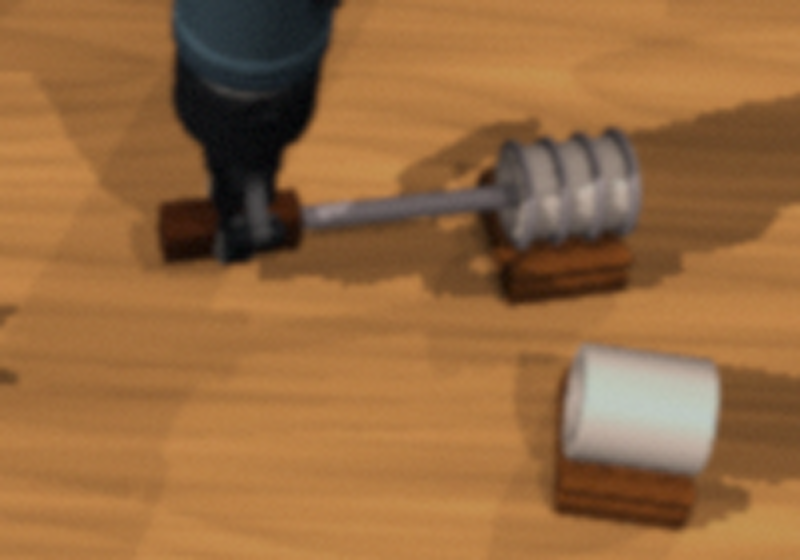

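View pics/t4.png

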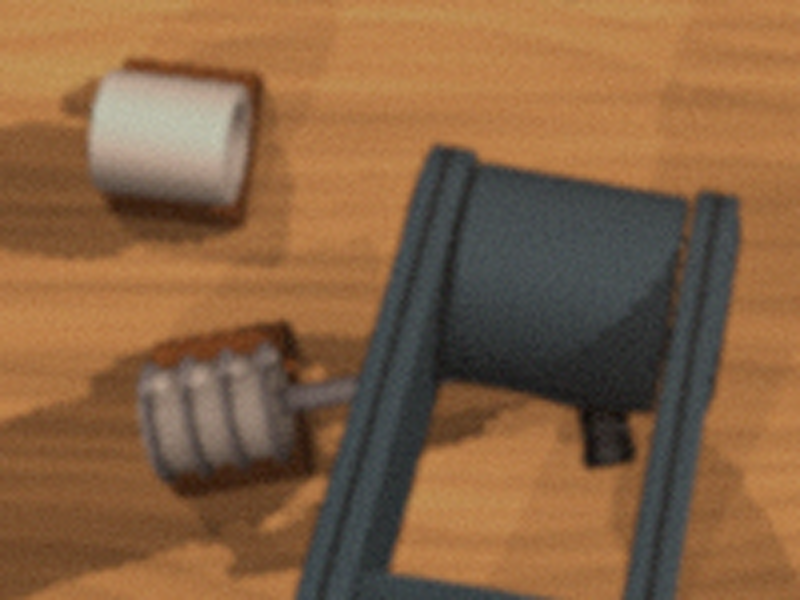

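The tip is cleanly inside the bore and nothing was disturbed. I thread the remaining 82 mm.

```bash
python3 -m inch '[[0.015,[0.006,0,0],0],[0.015,[0.010,0,0],0],[0.015,[0.010,0,0],0],[0.015,[0.010,0,0],0],[0.015,[0.010,0,0],0],[0.015,[0.010,0,0],0],[0.015,[0.010,0,0],0],[0.015,[0.010,0,0],0],[0.015,[0.006,0,0],0],[0.015,[0,0,0],0]]'
python3 - <<'E'
from rod import *
d=cam('scene');save(d['img'],'s5.png',(340,160,500,280),5)
d=cam('wrist');save(d['img'],'w5.png')
E
```

```text
time_s: 5.92
position: [0.4992, 0.1141, 0.0573]
ee_rot: [-3.141, -0.0, 1.764]
force: [-0.7, 0.1, -1.4]
gripper_width: 0.0248
```

View pics/s5.png

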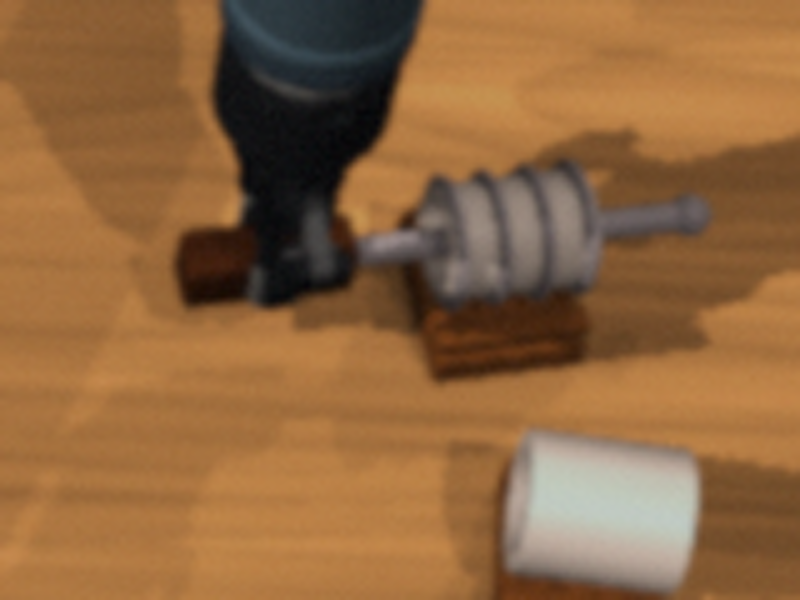

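View pics/w5.png

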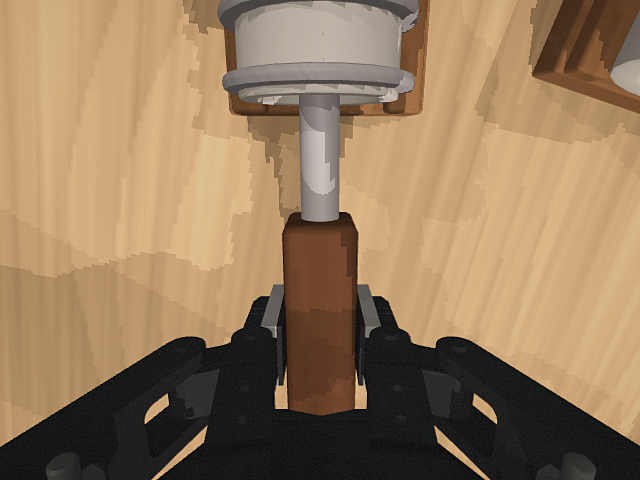

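The rod is through with the bead at (690,213), and the roller sits about midway between handle and bead. I lift gently.

```bash
python3 -m inch '[[0.015,[0,0,-0.004],0],[0.015,[0,0,-0.004],0],[0.015,[0,0,-0.003],0],[0.015,[0,0,-0.003],0],[0.015,[0,0,-0.003],0],[0.015,[0,0,-0.004],0],[0.015,[0,0,-0.004],0],[0.015,[0,0,-0.004],0],[0.015,[0,0,-0.004],0],[0.015,[0,0,-0.004],0]]'
python3 - <<'E'
from rod import *
d=cam('scene');save(d['img'],'s6.png',(340,160,500,280),5)
d=cam('wrist');save(d['img'],'w6.png')
E
```

```text
time_s: 6.85
position: [0.4996, 0.1126, 0.0947]
ee_rot: [-3.142, 0.0, 1.763]
force: [-0.1, -0.1, -2.1]
gripper_width: 0.0248
```

View pics/s6.png

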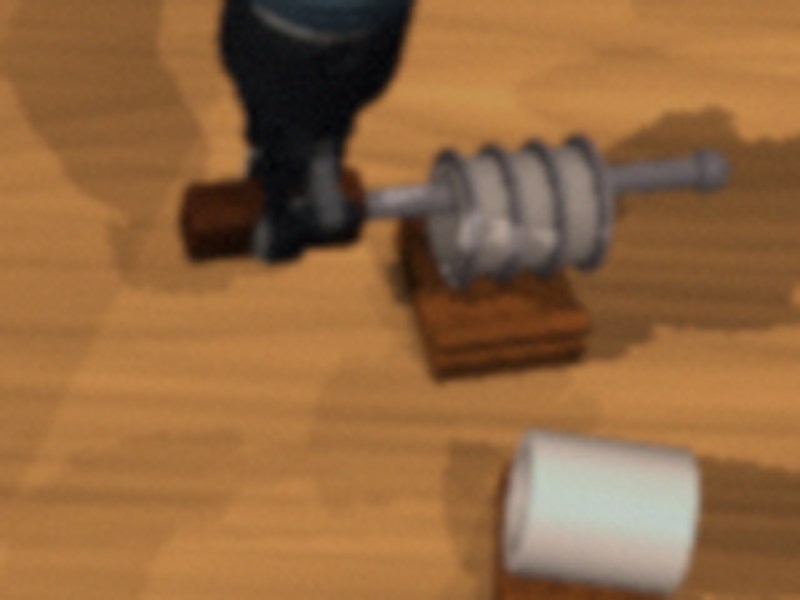

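View pics/w6.png

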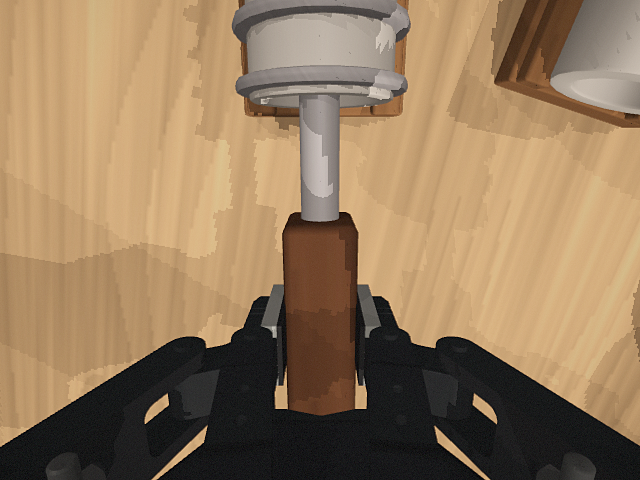

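```bash
python3 -m inch '[[0.015,[0,0,-0.006],0],[0.015,[0,0,-0.008],0],[0.015,[0,0,-0.010],0],[0.015,[0,0,-0.010],0],[0.015,[0,0,-0.010],0],[0.015,[0,0,-0.010],0],[0.015,[0,0,-0.010],0],[0.015,[0,0,-0.008],0],[0.015,[0,0,-0.005],0],[0.015,[0,0,0],0]]'
python3 -c "
from plan import *
plan(.613,-.3635,.175,1.66,30)"
```

```text
time_s: 7.78
position: [0.5004, 0.1126, 0.1728]
ee_rot: [3.139, 0.0, 1.763]
force: [-0.1, 0.7, -3.0]
gripper_width: 0.0249
at [0.5004 0.1126 0.1728] yaw 1.7628 world d [ 0.1126 -0.4761  0.0022] dyaw -0.1028 tool d [-0.4889  0.0197 -0.002 ]
[-0.0163, 0.0007, -0.0001] 0.0034
[-0.0163, 0.0007, -0.0001] 0.0034
[-0.0163, 0.0008, -0.0001] 0.0034
[-0.0163, 0.0008, -0.0001] 0.0034
[-0.0163, 0.0009, -0.0001] 0.0034
[-0.0163, 0.0009, -0.0001] 0.0034
[-0.0163, 0.001, -0.0001] 0.0034
[-0.0163, 0.001, -0.0001] 0.0034
[-0.0163, 0.0011, -0.0001] 0.0034
[-0.0163, 0.0012, -0.0001] 0.0034
[-0.0163, 0.0012, -0.0001] 0.0034
[-0.0163, 0.0013, -0.0001] 0.0034
[-0.0163, 0.0013, -0.0001] 0.0034
[-0.0163, 0.0014, -0.0001] 0.0034
[-0.0162, 0.0014, -0.0001] 0.0034
[-0.0162, 0.0015, -0.0001] 0.0034
[-0.0162, 0.0015, -0.0001] 0.0034
[-0.0162, 0.0016, -0.0001] 0.0034
[-0.0162, 0.0017, -0.0001] 0.0034
[-0.0162, 0.0017, -0.0001] 0.0034
[-0.0162, 0.0018, -0.0001] 0.0034
[-0.0162, 0.0018, -0.0001] 0.0034
[-0.0162, 0.0019, -0.0001] 0.0034
[-0.0162, 0.0019, -0.0001] 0.0034
[-0.0162, 0.002, -0.0001] 0.0034
[-0.0162, 0.002, -0.0001] 0.0034
[-0.0162, 0.0021, -0.0001] 0.0034
[-0.0162, 0.0022, -0.0001] 0.0034
[-0.0162, 0.0022, -0.0001] 0.0034
[-0.0162, 0.0023, -0.0001] 0.0034
```

```bash
python3 -m inch '[[0.015,[-0.002,0,0],0],[0.015,[-0.004,0,0],0.003],[0.015,[-0.006,0,0],0.003],[0.015,[-0.008,0.001,0],0.003],[0.015,[-0.010,0.001,0],0.003],[0.015,[-0.012,0.001,0],0.003],[0.015,[-0.014,0.001,0],0.003],[0.015,[-0.015,0.001,0],0.003],[0.015,[-0.015,0.001,0],0.003],[0.015,[-0.015,0.001,0],0.003]]' && python3 -m inch '[[0.015,[-0.015,0.001,0],0.003],[0.015,[-0.015,0.001,0],0.003],[0.015,[-0.015,0.001,0],0.003],[0.015,[-0.015,0.001,0],0.003],[0.015,[-0.015,0.001,0],0.003],[0.015,[-0.015,0.001,0],0.003],[0.015,[-0.015,0.001,0],0.003],[0.015,[-0.015,0.001,0],0.003],[0.015,[-0.015,0.001,0],0.003],[0.015,[-0.015,0.001,0],0.003]]' && python3 -m inch '[[0.015,[-0.015,0.001,0],0.003],[0.015,[-0.015,0.001,0],0.003],[0.015,[-0.015,0.001,0],0.003],[0.015,[-0.015,0.001,0],0.003],[0.015,[-0.014,0.001,0],0.003],[0.015,[-0.012,0.001,0],0.003],[0.015,[-0.010,0.001,0],0.003],[0.015,[-0.008,0.001,0],0.003],[0.015,[-0.006,0.001,0],0.003],[0.015,[-0.004,0.001,0],0.003]]'
python3 -c "
from plan import *
plan(.613,-.3635,.175,1.66,1)
d=cam('scene');save(d['img'],'s7.png',(150,130,350,280),4)
d=cam('wrist');save(d['img'],'w7.png')"
```

```text
time_s: 8.62
position: [0.5247, 0.0125, 0.1712]
ee_rot: [-3.142, 0.0, 1.735]
force: [-0.6, 0.3, -1.1]
gripper_width: 0.0249
time_s: 9.45
position: [0.5572, -0.1338, 0.1713]
ee_rot: [-3.142, 0.0, 1.705]
force: [0.4, -0.3, -2.0]
gripper_width: 0.025
time_s: 10.28
position: [0.5811, -0.2448, 0.1712]
ee_rot: [-3.141, -0.0, 1.675]
force: [-0.2, 0.4, -2.1]
gripper_width: 0.0245
at [ 0.5811 -0.2448  0.1712] yaw 1.6753 world d [ 0.0319 -0.1187  0.0038] dyaw -0.0153 tool d [-0.1213  0.0193 -0.0038]
[-0.1213, 0.0193, -0.0038] 0.0153
```

View pics/s7.png

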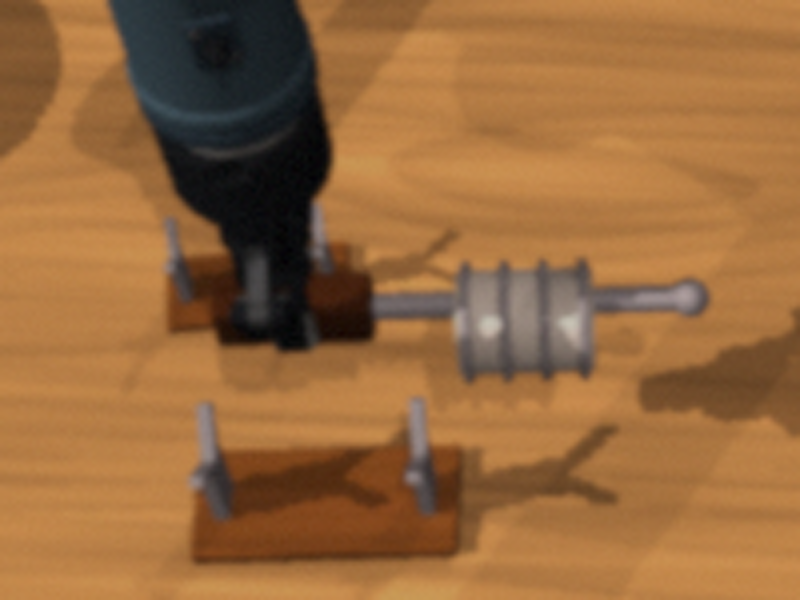

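View pics/w7.png

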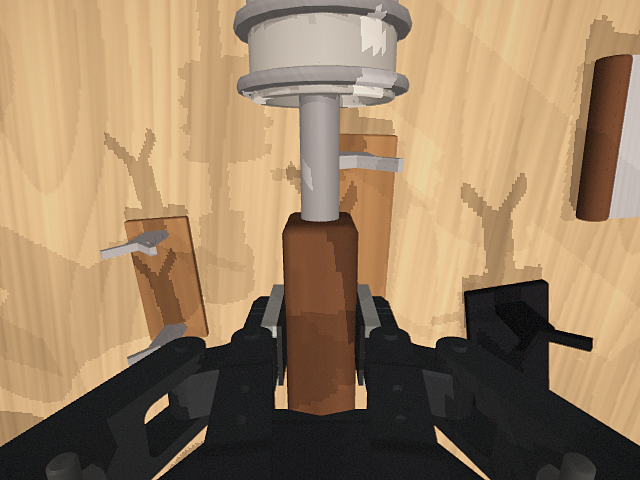

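The roller still hangs mid-rod. I continue about 120 mm back and 19 mm across.

```bash
python3 -m inch '[[0.015,[-0.004,0,0],0.001],[0.015,[-0.008,0.001,0],0.002],[0.015,[-0.012,0.002,0],0.002],[0.015,[-0.016,0.003,0],0.002],[0.015,[-0.016,0.003,-0.001],0.002],[0.015,[-0.016,0.003,-0.001],0.002],[0.015,[-0.016,0.003,0],0.002],[0.015,[-0.013,0.002,0],0.002],[0.015,[-0.010,0.001,0],0],[0.015,[-0.006,0.001,0],0]]' && python3 -m inch '[[0.015,[-0.002,0,0],0],[0.015,[0,0,0],0],[0.015,[0,0,0],0],[0.015,[0,0,0],0]]'
python3 - <<'E'
from rod import *
plan(.613,-.3635,.175,1.66,1)
d=cam('scene');save(d['img'],'s8.png',(150,130,350,280),4)
L=rodfit(d,.045,.24)
for a in np.arange(.045,.24,.02):
        q=L[(L[:,0]>=a)&(L[:,0]<a+.02)]
        if len(q)>5: print(round(a+.01,3),len(q),'y mid',((np.percentile(q[:,1],3)+np.percentile(q[:,1],97))/2).round(4),'ztop',np.percentile(q[:,2],5).round(4))
d=cam('wrist');save(d['img'],'w8.png')
E
```

```text
time_s: 11.22
position: [0.6112, -0.3609, 0.173]
ee_rot: [-3.141, 0.0, 1.66]
force: [-0.7, -0.1, -2.4]
gripper_width: 0.0247
time_s: 11.55
position: [0.6113, -0.36, 0.1734]
ee_rot: [-3.141, -0.0, 1.661]
force: [-0.2, -0.2, -2.1]
gripper_width: 0.0249
at [ 0.6113 -0.36    0.1734] yaw 1.6615 world d [ 0.0017 -0.0035  0.0016] dyaw -0.0015 tool d [-0.0036  0.0013 -0.0016]
[-0.0036, 0.0013, -0.0016] 0.0015
0.055 68 y mid 0.0004 ztop -0.0063
0.075 70 y mid 0.0049 ztop -0.009
0.095 170 y mid 0.0015 ztop -0.0123
0.115 167 y mid 0.0012 ztop -0.0121
0.135 165 y mid 0.0016 ztop -0.0113
0.155 113 y mid 0.0013 ztop -0.0108
0.175 69 y mid 0.0001 ztop -0.0024
0.195 79 y mid 0.0018 ztop -0.0038
0.215 25 y mid 0.0011 ztop -0.0023
```

View pics/s8.png

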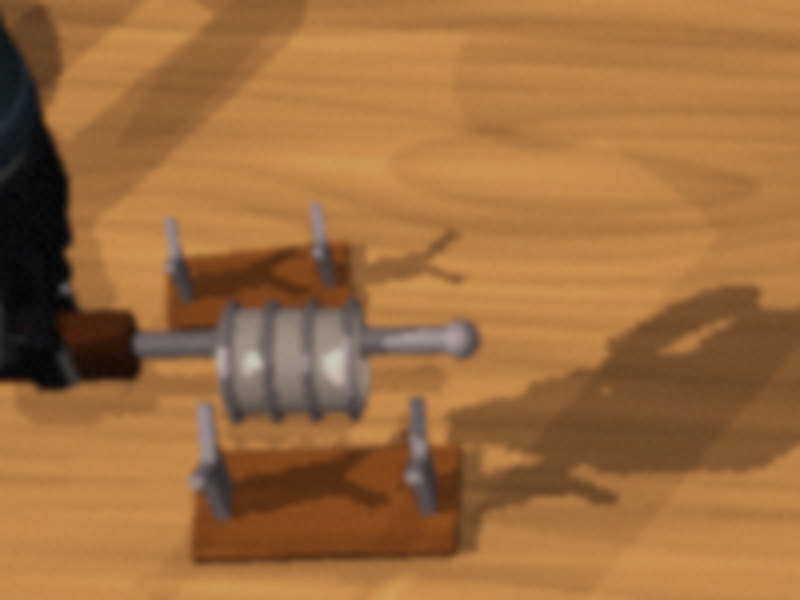

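View pics/w8.png

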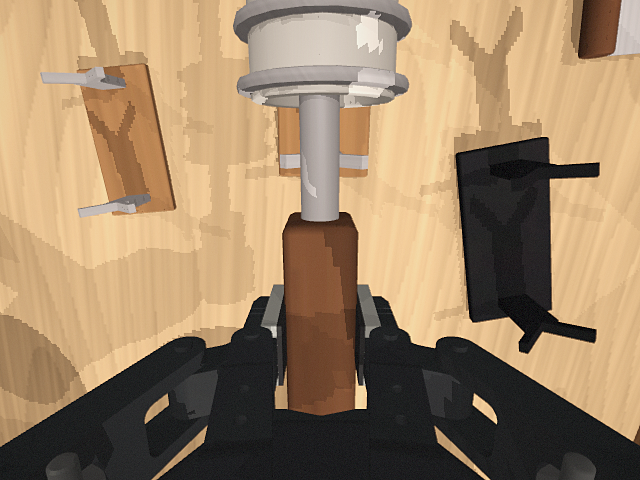

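Run:
```python
from rod import *
d=load('wrist');P=cloud(d)
for a,b in(((281,162),(367,162)),):
    p=np.array([px(d,*a,.083),px(d,*b,.083)]);print(p,p.mean(0),np.linalg.norm(p[0]-p[1]))
print(P[160,290],P[160,355])
st=manip.state();Rm=R.from_euler('xyz',st["ee_rot"]).as_matrix();print('tool',Rm.T@(p.mean(0)-st["position"]))
L=((P.reshape(-1,3)-st["position"])@Rm).reshape(P.shape)
print('rod',L[160,308],L[160,320],L[160,332])
Q=L[:110].reshape(-1,3);Q=Q[(abs(Q[:,1])<.04)&(Q[:,2]<.03)&(abs(Q[:,1])>.012)];print('roller near end x',np.percentile(Q[:,0],[1,5]))
```

```text
[[ 0.5845997  -0.3102998   0.083     ]
 [ 0.63469435 -0.30573736  0.083     ]] [ 0.60964703 -0.30801858  0.083     ] 0.050301984289322366
[ 0.58917878 -0.30933992  0.07496086] [ 0.6284698  -0.30584745  0.0738277 ]
tool [0.05201572 0.00295374 0.09052793]
rod [ 0.06015324 -0.00339858 -0.0017486 ] [ 0.06027649  0.00068968 -0.0033736 ] [ 0.06015469  0.00477489 -0.00176321]
roller near end x [0.08036337 0.08137409]
```

```bash
python3 -m inch '[[0.015,[-0.002,0.001,0.003],0],[0.015,[-0.002,0.001,0.006],0],[0.015,[0,0,0.010],0],[0.015,[0,0,0.012],0],[0.015,[0,0,0.012],0],[0.015,[0,0,0.012],0],[0.015,[0,0,0.012],0],[0.015,[0,0,0.009],0],[0.015,[0,0,0.006],0],[0.015,[0,0,0.003],0]]' && python3 -m inch '[[0.015,[0,0,0.002],0],[0.015,[0,0,0],0],[0.015,[0,0,0],0]]'
python3 - <<'E'
from rod import *
d=cam('scene');save(d['img'],'s9.png',(150,130,350,280),4)
d=cam('wrist');save(d['img'],'w9.png')
E
```

```text
time_s: 12.48
position: [0.6132, -0.3642, 0.0866]
ee_rot: [-3.14, -0.001, 1.661]
force: [0.3, -0.1, -2.2]
gripper_width: 0.0248
time_s: 12.73
position: [0.614, -0.3649, 0.087]
ee_rot: [3.141, 0.001, 1.661]
force: [0.4, 0.1, -2.7]
gripper_width: 0.0249
```

View pics/s9.png

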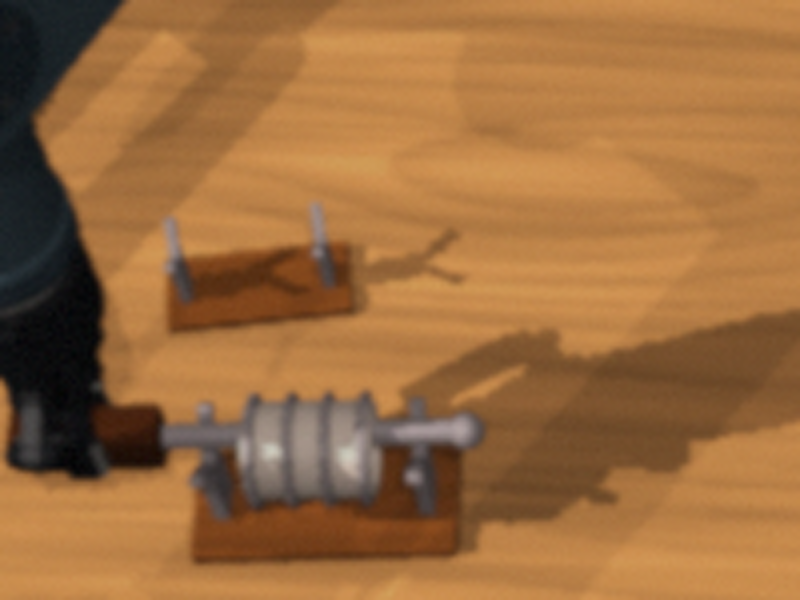

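View pics/w9.png

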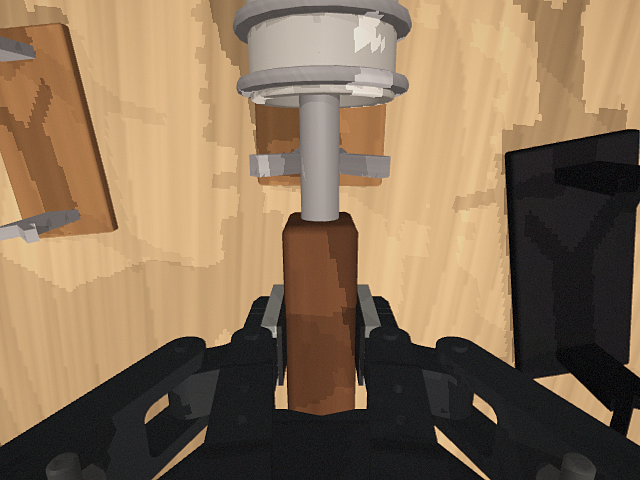

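In the wrist view the rod is centred in the near V (x 250–390, rod at 320) and the roller is between the posts. I lower slowly to contact.

```bash
python3 -m inch '[[0.015,[0,0,0.003],0],[0.015,[0,0,0.004],0],[0.015,[0,0,0.004],0],[0.015,[0,0,0.003],0],[0.015,[0,0,0.001],0],[0.015,[0,0,0],0],[0.015,[0,0,0],0]]'
```

```text
time_s: 13.42
position: [0.6141, -0.3644, 0.0715]
ee_rot: [3.141, -0.0, 1.66]
force: [1.7, 1.5, -0.1]
gripper_width: 0.0251
```

```bash
python3 -m inch '[[0.015,[0,0,0.001],0],[0.015,[0,0,0.001],0],[0.015,[0,0,0],0]]'
python3 - <<'E'
from rod import *
d=cam('scene');save(d['img'],'s10.png',(150,190,310,290),5)
L=rodfit(d,.045,.24)
for a in np.arange(.045,.24,.02):
        q=L[(L[:,0]>=a)&(L[:,0]<a+.02)]
        if len(q)>5: print(round(a+.01,3),len(q),'ztop',np.percentile(q[:,2],5).round(4))
d=cam('wrist');save(d['img'],'w10.png')
E
```

```text
time_s: 13.67
position: [0.614, -0.3646, 0.0696]
ee_rot: [3.141, 0.0, 1.661]
force: [2.3, 0.6, 2.3]
gripper_width: 0.0252
0.055 122 ztop -0.0076
0.075 64 ztop -0.0123
0.095 134 ztop -0.0144
0.115 146 ztop -0.0147
0.135 143 ztop -0.0148
0.155 105 ztop -0.0143
0.175 115 ztop -0.0071
0.195 66 ztop -0.0078
0.215 23 ztop -0.0067
```

View pics/s10.png

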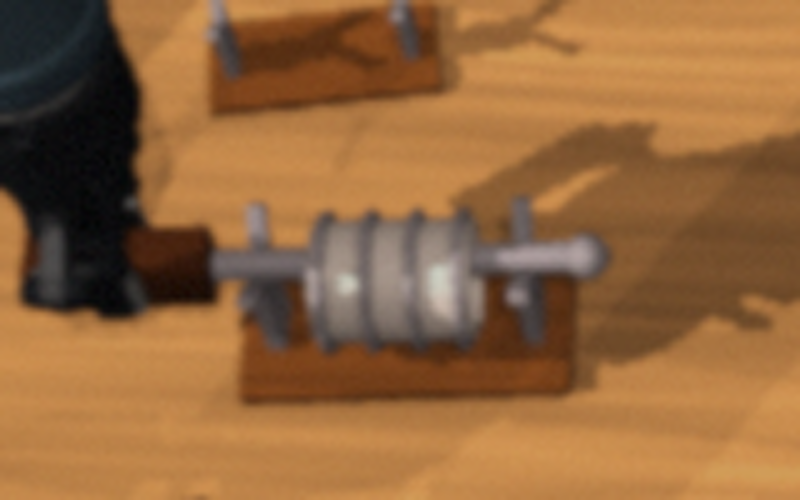

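View pics/w10.png

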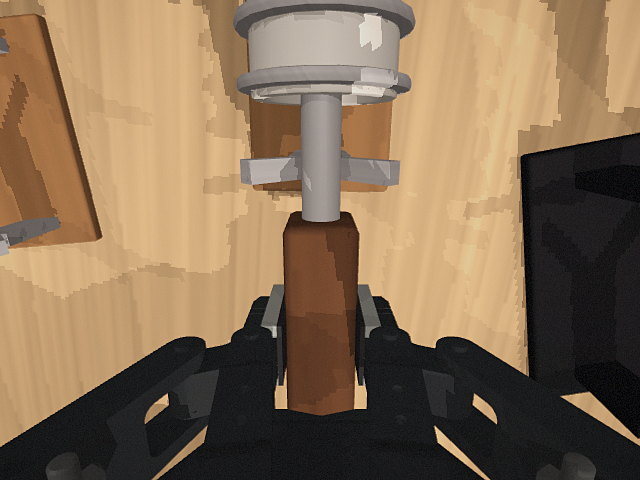

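```bash
python3 -m inch '[[0.015,[0,0,0.001],0],[0.015,[0,0,0.001],0],[0.015,[0,0,0],0]]'
```

```text
time_s: 14.02
position: [0.6138, -0.3648, 0.0676]
ee_rot: [3.141, 0.0, 1.661]
force: [1.9, 0.2, 4.0]
gripper_width: 0.0248
```

```bash
python3 -m inch '[[0.015,[0,0,0.001],0],[0.015,[0,0,0],0],[0.026,[0,0,0],0],[0.028,[0,0,0],0],[0.030,[0,0,0],0],[0.034,[0,0,0],0],[0.040,[0,0,0],0]]'
python3 - <<'E'
from rod import *
d=cam('scene');save(d['img'],'s11.png',(150,190,310,290),5)
d=cam('wrist');save(d['img'],'w11.png')
E
```

```text
time_s: 14.6
position: [0.6133, -0.3646, 0.0657]
ee_rot: [-3.141, -0.0, 1.661]
force: [-0.5, 0.4, 0.2]
gripper_width: 0.04
```

View pics/w11.png

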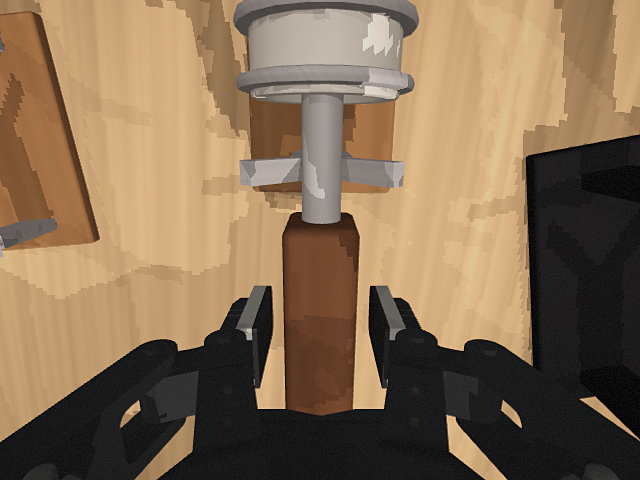

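View pics/s11.png

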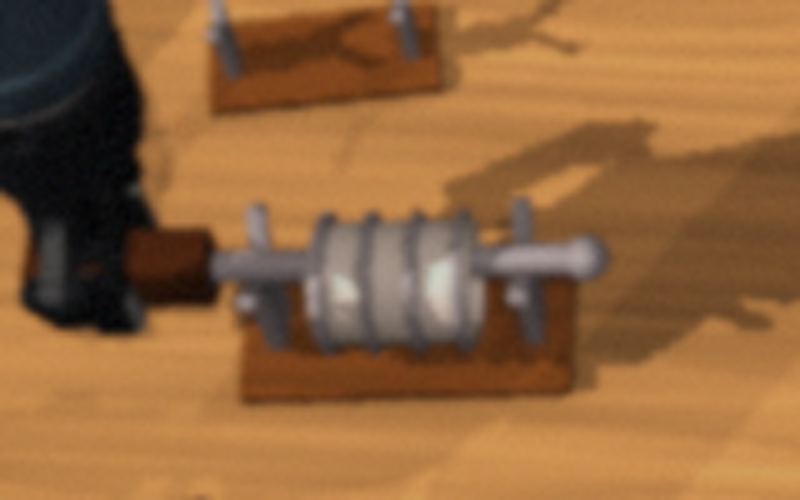

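The axle stays put with the fingers clear on both sides. I open further and withdraw upwards.

```bash
python3 -m inch '[[0.055,[0,0,0],0],[0.06,[0,0,0],0],[0.06,[0,0,-0.005],0],[0.06,[0,0,-0.01],0],[0.06,[0,0,-0.015],0],[0.06,[0,0,-0.02],0],[0.06,[0,0,-0.02],0],[0.06,[0,0,-0.02],0],[0.06,[0,0,-0.02],0],[0.06,[0,0,-0.02],0]]' && python3 -m inch '[[0.06,[-0.01,-0.01,-0.02],0],[0.06,[-0.02,-0.02,-0.02],0],[0.06,[-0.02,-0.02,-0.01],0],[0.06,[-0.02,-0.02,0],0],[0.06,[0,0,0],0],[0.06,[0,0,0],0],[0.06,[0,0,0],0],[0.06,[0,0,0],0]]'
python3 - <<'E'
from rod import *
d=cam('scene');save(d['img'],'s12.png',(100,150,500,350),2)
save(d['img'],'s12b.png',(150,190,310,290),5)
P=cloud(d).reshape(-1,3)
def seg(x0,y0,y1,n):
    m=(abs(P[:,0]-x0)<.045)&(P[:,1]>y0)&(P[:,1]<y1)&(P[:,2]>.03);q=P[m];print(n,len(q),q.min(0).round(3),q.max(0).round(3),'top',np.percentile(q[:,2],97).round(3))
seg(.61,-.40,-.33,'handle (top .081)');seg(.60,-.30,-.285,'rod');seg(.595,-.175,-.13,'bead (top .076)')
from fit import rol
print('plain',rol(d,(.62,.255)));d=cam('top');save(d['img'],'t12.png');print('plain',rol(d,(.62,.255)))
d=cam('wrist');save(d['img'],'w12.png')
E
```

```text
time_s: 15.53
position: [0.6138, -0.3647, 0.1987]
ee_rot: [3.141, 0.001, 1.661]
force: [0.5, -0.0, 0.7]
gripper_width: 0.0599
time_s: 16.2
position: [0.5509, -0.4397, 0.2465]
ee_rot: [3.141, -0.0, 1.662]
force: [-0.1, 0.1, 0.4]
gripper_width: 0.06
handle (top .081) 2653 [ 0.565 -0.4    0.046] [ 0.63  -0.33   0.638] top 0.632
rod 42 [ 0.6   -0.3    0.061] [ 0.616 -0.286  0.077] top 0.076
bead (top .076) 76 [ 0.59  -0.175  0.063] [ 0.608 -0.155  0.08 ] top 0.078
plain (array([0.62  , 0.2557]), 'z', np.float64(0.0528), 'yaw', np.float64(1.4749), 'len', np.float64(0.0689), 920)
plain (array([0.6199, 0.2567]), 'z', np.float64(0.0524), 'yaw', np.float64(1.4646), 'len', np.float64(0.0692), 1036)
```

View pics/s12.png

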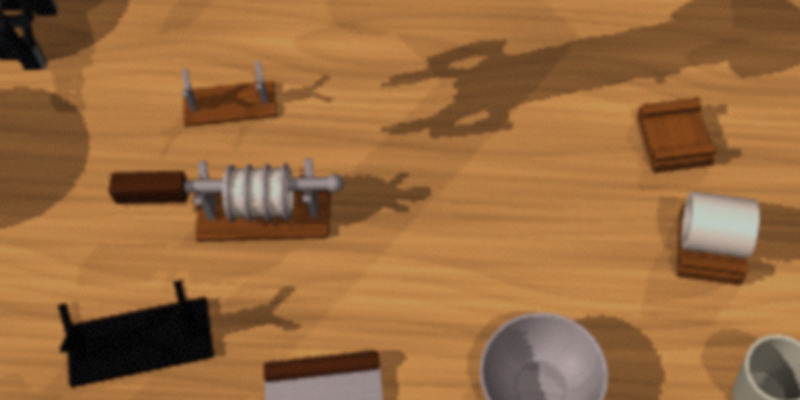

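View pics/s12b.png

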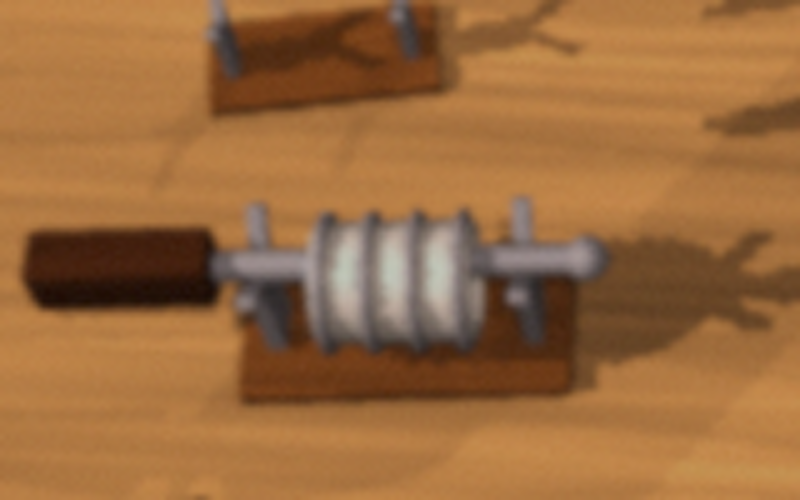

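View pics/w12.png

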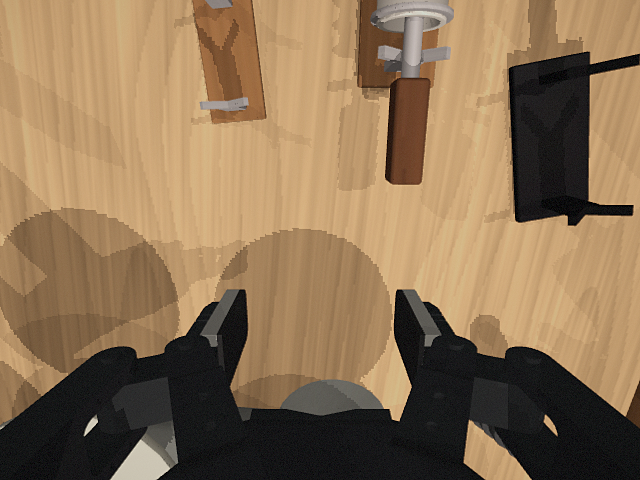

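The axle rests level in both Vs, with the roller at (255,190) in the wide crop, between the posts. The disc roller's saddle is empty, the plain roller is unmoved and the arm is clear, so I hand in.

```bash
python3 -c "
from workcell import manip
print(manip.state()['time_s'],manip.finish_job())"
```

```text
the job is handed in; nothing more can be done
16.35 None
```

The axle lies across both V rests of the larger brown stand, with the four-disc roller hanging on the rod between the posts. I gripped the axle by its handle only, threaded the rod through the bore, lifted the roller out of its saddle on the rod, lowered the axle into the Vs and let go. The job was handed in at 16.4 s, and the fingers never touched the roller.

**Last checks before handing in:**
- **Axle:** it stayed in place after release and sits level. Its rod top measured 76 mm and its bead top 78 mm, against 73 and 76 mm expected. These read 2–3 mm high, about the calibration error. The depth check of the handle's top gave no usable value because the arm was in the way, but the pictures show it lying straight.
- **Roller:** in the pictures it hangs about centred between the posts, and its saddle is empty.
- **Plain roller:** it measured about 2 mm from its first position, within measuring error, so I take it as unmoved.
- **Forces:** the highest reading was under 7 N. That was an upward push on the tool as the gripper closed on the handle, probably the fingertips touching the bench.
- **Arm:** it was clear of everything when I handed in.

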